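Unpin the chew box with the forked key and serve the chew block

ROBOT

A 6-joint arm with a two-finger parallel gripper is mounted at the origin on the work surface. World frame = base frame: x ahead of the robot, y to its left, z up, the work surface at z = 0. Lengths are in m, angles in rad, forces in N, time in s.
With the tool pointing down it reaches from about 0.3 to 0.95 m from the base axis. Payload 3.1 kg.
Tool frame: the origin (TCP) lies at the very end of the fingers, on their centre line; the grasp point (between the pads) lies r.grip_depth behind it (r.grip_depth is the distance from the TCP to the grasp point, in m); z points along the fingers, y is the line along which they close (so a half turn about z gives the same grasp; the last joint's range is limited). The gripper opens to 85 mm and grips with 20 to 120 N. Pads are 22 mm wide; open, the fingers measure 114 mm over their backs; the gripper's body (76 mm by 85 mm) begins 54 mm behind the grasp point. The pads swing forward as they close: fully open they stand 13 mm farther back than shut.
Start: joints at [-1.171, 0.308, 1.634, -0, 1.2, -0.07], TCP at [0.283, -0.557, 0.231] pointing down, gripper open.
Joint ranges: [-3.06, 3.06], [-0.79, 1.96], [0.05, 2.63], [-1.19, 4.34], [0.05, 2.64], [-2.94, 2.94]. Speed limits (rad/s): [2.79, 2.79, 3.14, 3.14, 3.14, 3.14].

INTERFACE

Orientations are given as a rotation vector (axis times angle).
In Python, from cell import r gives the robot as it stands.
- The arm moves only by the tool arm_command, never from a script. Its argument "moves" is text: rows parted by semicolons, each of 7 numbers parted by spaces: the closure, from 0 (fully open) to 1 (shut), then the shift along the tool's x, y, z in units of 4 cm (1.0 is 4 cm), then the turn, a rotation vector about the tool's x, y, z in units of 0.1 rad (1.0 is 0.1 rad). In form: fingers tx ty tz ax ay az; .... A call has 1 to 10 rows; each row shifts and turns the commanded pose from where the row before left it, along the tool's axes as they then stand; what a row does not reach is not made up. A row lasts 1/12 s, in which the tool goes at most 41.7 mm and 7.16 degrees, less where a joint would pass 70% of its speed; a pose out of reach is approached as far as the arm can. A call with a number of a shift or a turn outside -1 to 1 is refused whole. A call with a gripper value outside its range is refused whole. The fingers move at their own pace and stop on an object; "grip_force" is the grip in N (left out, the last holds). Time passes only in rows, so rows that do not move let the fingers close. It gives the time, the measured TCP pose, the force, the opening and the grip force at its end, in the units of the state.
- r.get_obs(): the state, without advancing time (a new reading comes with each control period).
- r.capture(name): name is "side" or "top" or "wrist"; returns a dict with "frame" (420x560x3 uint8, blue, green, red), "fx", "fy", "cx", "cy" (pixels), "R" (3x3) and "t" (3): a world point X has camera coordinates R X + t; the wrist camera has in their place "mount" (4x4, takes a point from camera to tool coordinates, whose origin is the TCP and whose axes are the flange's). Camera axes: x right, y down, z forward; pixel columns grow to the right and rows downward; lengths in m; the calibration is good to about 2 mm. The wrist camera is an equidistant fisheye: a pixel r from the principal point sees the ray r / f radians off the axis. A picture is of the moment at which its call begins: read the wrist's pose just before it. There is no depth.
- r.job_done(): hands the job in; it is judged then, once.
The state is a dict: "clock": time; "joint_positions": joint angles; "joint_velocities": joint speeds; "joint_torque": joint torques, N m; "eef_pos": TCP position; "tcp_rot": TCP orientation; "contact_force": force on the tool from outside, world axes, zero at the start; "wrist_torque": the same for the moment, N m; "grip_width": opening from 0.0 (shut) to 1.0 (fully open); "finger_force": force on a finger pad.
Only numpy, scipy, OpenCV 4.12 (cv2) and the standard library are available. Lean on these libraries where they do the work, as an engineer would, in place of code of your own. Each camera call takes 0.05 s, during which the arm holds its last target. There are 200 camera calls.

TASK

Take the orange forked key out of its caddy and push its tines straight down over the spring bar, between the grey front post and the yellow plate, until its flange sits on the post, so that the bar is held back out of the blue lid's lug; leave the key standing there. Then slide the lid all the way back along its tracks, lift the pine block out of the box and set it gently down inside the ceramic bowl, without shifting the bowl much or disturbing the other things.

Things in the scene. Friction and masses are not known exactly. Their poses are not given: they have to be found in the camera images.
- fork_grip (a point): Centre of the black handle (22 mm along x, 34 along y, 60 tall) of the loose orange forked key, 120 g, 132 mm tall, z up, hanging tines down in a grey caddy 76 mm tall: lift straight up 70 mm. Flange 48 x 60 x 6 mm, underside 36 mm below this point; tine tips 102 mm below it.
- latch_gap (a point): On the bar housing beside the white box, at post-top height, over the bar and mid-way in the 12 mm gap between front post and yellow plate. Box axes: x outward along the bar, z up, lid opens to -y. Post face at x = -6 mm, plate from x = +6 mm at rest. Housing floor 70 mm below. Key goes in with its flat face to the post, its x along this x, flange onto the post top (post 10 mm thick, 56 wide).
- bar (a joint): Spring bar, m pushed back along box +x: 0 at rest (tip through the lid's lug, locking it), clear of the lug from 0.009, 0.016 to 0.019 with the key fully in, stop at 0.024. Spring 2 N at rest, 5 N at 0.016; pushing the wedge in takes up to about 18 N downwards.
- lid (a joint): Blue sliding lid, m slid open along box -y: 0 closed, 0.132 at its far stop (box fully uncovered). It cannot be lifted; friction about 1.5 N, it stays where left. While locked it moves only 3 mm.
- lid_grip (a point): Upright white ridge handle on the lid, 60 mm long along x, 14 mm thick along y, 34 mm tall; this point is 14 mm below its top and 20 mm above the lid's face. Axes as the box. It moves with the lid.
- box_mouth (a point): Centre of the chew box's compartment at the height of the lid (71 mm above the shelf); axes as the box. Inside 96 mm along x, 124 mm along y, floor 65 mm below this point; the lips of the rails along the long sides leave 92 mm along x to lift things out.
- chew_center (a point): Pine chew block in the box under the lid, loose, 64 mm along its x, 42 mm along y, 42 mm tall, about 60 g; this point is its centre. Long side roughly along box x.
- bowl_floor (a point): Blue ceramic bowl, loose, 500 g, standing on the white turntable; this point is the centre of its inner floor. Inner radius 56 mm at the floor, 70 mm at the rim, the rim 40 mm above this point.
- fork: The whole key; origin between its tine tips, axes as fork_grip. Two tines 10 mm wide in y, 22 mm apart, slot open to 50 mm above the tips. Their -x face is flat, upright, at x = -14 mm; the +x face is a wedge: at x = -10 mm at the tips, +14 mm from 40 mm above the tips up to the flange.
- chew: The pine chew block as a whole; origin at the centre of its underside.
- bowl: The ceramic bowl as a whole; origin at the centre of its underside, 8 mm below its inner floor.
- brush: Green silicone mitt-brush, 50 x 85 x 38 mm, on the turntable beside the bowl (bystander).
- pinecube: Pine chew cube, 60 mm, on the shelf, not the one wanted (bystander).
- jar: Amber jar, 70 mm across, 90 mm tall (bystander).
- spray: Green spray bottle, 60 mm across, 170 mm tall (bystander).
- bar_plate (a point): Centre of the yellow plate (8 mm along x, 44 along y, 40 tall) fixed on the 12 mm steel spring bar, on the bar's axis, 24 mm below the post tops; box axes. The tines straddle the bar between front post and plate.
- toggle_tip (a point): Tip of the red toggle switch on the grey heater housing (100 x 170 x 60 mm) at the back; to be left alone.
There are look-alikes about, which are no part of the job. Of the things shaped like the fork, the orange one is meant. There is more than one size of the bowl; the job needs the smaller.

How it is judged:
On the way, in this order (a step that is already met when the one before it is completed fails the run):
1. the key stands released and fully down over the bar, its wedge holding the bar clear of the lug (value of joint bar above 0.0115 m and z of fork_grip in the frame of latch_gap below 0.046 m and angle between fork_grip's own z axis and vertical below 0.2 rad and horizontal distance between fork_grip and latch_gap below 0.03 m and contact force between the fingers and fork below 0.1 N and contact force between fork and bar above 1 N), for 0.2 s.
2. the lid is slid open to its far stop (within 10 mm) with the key still holding the bar (value of joint lid above 0.122 m and value of joint bar above 0.0115 m and z of fork_grip in the frame of latch_gap below 0.046 m and angle between fork_grip's own z axis and vertical below 0.2 rad and horizontal distance between fork_grip and latch_gap below 0.03 m), for 0.2 s.
At the end, for the whole second after the job is handed in: Key upright in the gap, released, flange within 10 mm of the post top, bar held back over 11.5 mm; lid within 10 mm of its far stop; block released, at rest low in the bowl (within 35 mm of its axis, centre 10 to 32 mm above its floor); bowl upright, within 30 mm of its start (all of step 2 and contact force between the fingers and fork below 0.1 N and horizontal distance between chew_center and bowl_floor below 0.035 m and z of chew_center in the frame of bowl_floor between 0.01 and 0.032 m and angle between bowl_floor's own z axis and vertical below 0.1 rad and distance of bowl_floor from where it was at the start of the episode below 0.03 m and linear speed of each of chew, bowl below 0.02 m/s and contact force between the fingers and chew below 0.1 N); the robot touches nothing.
It fails at once if a bystander (brush, pine cube, jar, spray bottle) is moved over 30 mm or the toggle switch over 10 mm (distance of any of brush, pinecube, jar, spray from where it was at the start of the episode above 0.03 m or distance of toggle_tip from where it was at the start of the episode above 0.01 m).
It fails at once if the block is dropped or pressed hard onto the bowl (more than 25 N) (contact force between chew and bowl above 25 N).
It also fails if it takes over 67 s, if anything falls off the work surface, if the arm or the gripper's body presses on something with over 40 N, if the wrist force passes 120 N, or if a joint passes its speed limit or range.

## Working session

There is one attempt and no reset: what is moved stays moved. The work goes in short steps, Python scripts to look and compute and a tool call to move; the robot and the scene stay as the last step left them, time stands still between calls to the robot, and variables do not carry over. Pictures are saved under pics/ and viewed, at most 14 in all, crops included, and the job is handed in when it is done.

Besides the shell and the picture viewer there is one more tool, called after "Call:" by a JSON object that holds its "fn" and its "kwargs". arm_command: Moves the arm, as the interface text tells. Its arguments: {"type":"object","properties":{"moves":{"type":"string"},"grip_force":{"type":"number"}},"required":["moves"]}

```bash
mkdir -p pics; ls
python3 - <<'E'
from cell import r
import cv2,pickle
o=r.get_obs(); print({k:(v.tolist() if hasattr(v,'tolist') else v) for k,v in o.items()}, r.grip_depth)
for n in ["side","top","wrist"]:
    c=r.capture(n); cv2.imwrite(f"pics/{n}0.png",c["frame"]); pickle.dump((c,o),open(f"{n}0.pkl","wb"))
    print(n,{k:(v.tolist() if hasattr(v,'tolist') else v) for k,v in c.items() if k!="frame"})
E
```

```text
pics
{'clock': 0.0, 'joint_positions': [-1.1706938579462762, 0.3090446884998349, 1.6352091712022023, -5.9313734230738084e-05, 1.1997022570865319, -0.06967465225164665], 'joint_velocities': [0.0003424634301514129, -0.0009690130370249674, -0.0006401710718720463, 0.0010796104374479064, 0.00013486511093005628, -0.0005775827109167443], 'joint_torque': [0.0007848469795135316, -41.52488708496094, -27.666488885879517, -0.00030149151825753506, 0.00998324656393379, -1.1806288853222213e-05], 'eef_pos': [0.2825764243069398, -0.5565322338261538, 0.23001160032195717], 'tcp_rot': [-3.053059025623277, -0.7306497949863426, 0.0006956650916181704], 'contact_force': [0.6828168791440354, -0.03429139258065517, -0.4269972826682968], 'wrist_torque': [0.015034158229002099, -0.01204745142554443, 0.0035504061154439112], 'finger_force': 0.0, 'grip_width': 0.9993545190172841} 0.0187
side {'fx': 512.5119959018508, 'fy': 512.5119959018508, 'cx': 278.9279093093553, 'cy': 212.89712451050283, 'R': [[-0.9958657721973747, -0.09081362381706333, -0.00206143031404566], [-0.07037613373658616, 0.7856984599098854, -0.6145934
[... 244 characters left out ...]
8870426, 'R': [[0.0030245639679289246, -0.9999611444210947, 0.008280196909426888], [-0.9879461178961251, -0.004269543683045803, -0.15473926176221126], [0.15476860194102512, -0.0077123695965338876, -0.9879206441857702]], 't': [-0.03265457701609346, 0.5000375899678774, 1.0795231930962186]}
wrist {'fx': 325.19226210127806, 'fy': 325.19226210127806, 'cx': 287.06101609211163, 'cy': 211.5488203287318, 'mount': [[-0.0011839840482047554, -0.946364062520415, -0.323100076372055, 0.08410478159396395], [0.999999170490828, -0.0009566207014060844, -0.0008624931814759205, 0.00016644794954445707], [0.0005071483294342775, -0.32310082953574704, 0.9463644101263967, -0.14225202411941162], [0.0, 0.0, 0.0, 1.0]]}
```

View pics/side0.png

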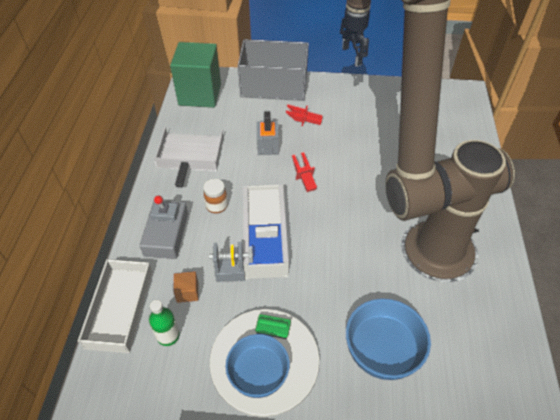

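View pics/top0.png

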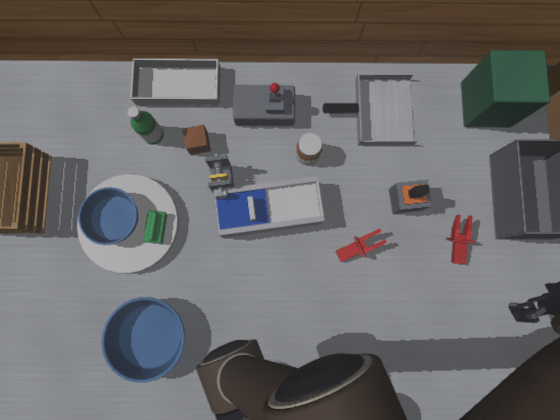

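Run:
```python
import cv2,numpy as np
t=cv2.imread("pics/top0.png");s=cv2.imread("pics/side0.png")
def crop(im,x0,y0,w,h,k):
    c=cv2.resize(im[y0:y0+h,x0:x0+w],None,fx=k,fy=k,interpolation=cv2.INTER_CUBIC)
    for x in range(x0-x0%10+10,x0+w,10):
        cv2.line(c,((x-x0)*k,0),((x-x0)*k,6 if x%50 else 14),(0,255,255),1)
    for y in range(y0-y0%10+10,y0+h,10):
        cv2.line(c,(0,(y-y0)*k),(6 if y%50 else 14,(y-y0)*k),(0,255,255),1)
    return c
# mosaic: top box 130x100 @6
cv2.imwrite("pics/m1.png",crop(t,200,150,130,90,6))
a=crop(s,205,180,95,100,6); b=crop(s,245,100,38,60,6); c2=crop(t,385,170,50,50,4)
m=np.zeros((600,800,3),np.uint8); m[:600,:570]=a; m[:360,570:798]=b; m[370:570,575:775]=c2
cv2.imwrite("pics/m2.png",m)
```

```text
(no output)
```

View pics/m1.png

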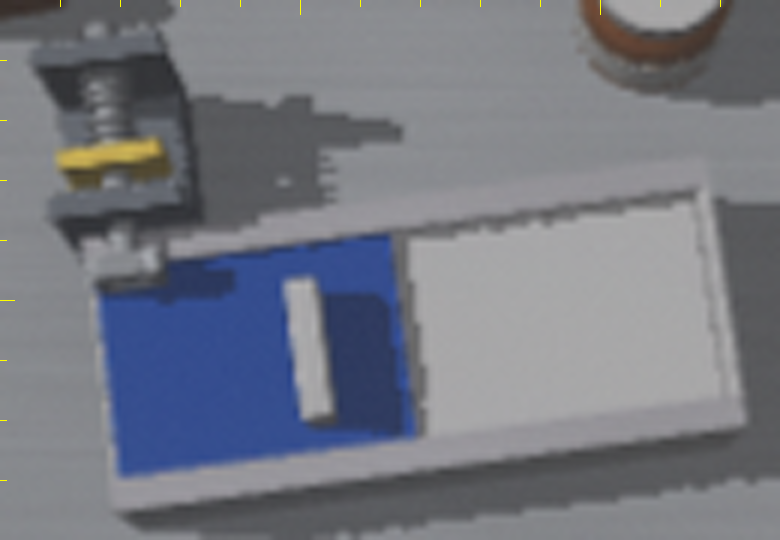

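View pics/m2.png

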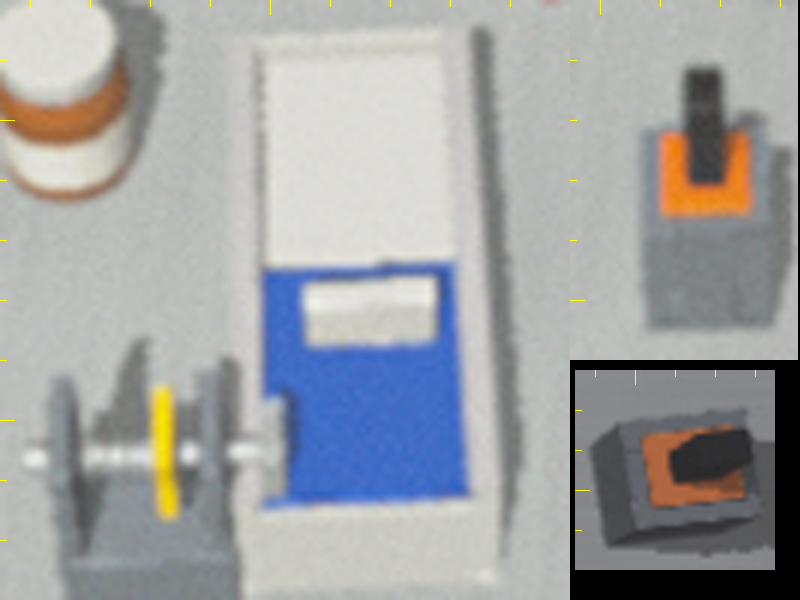

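```bash
cat > h.py <<'E'
import numpy as np,cv2,pickle
from scipy.spatial.transform import Rotation as Ro
T=pickle.load(open('top0.pkl','rb'))[0];S=pickle.load(open('side0.pkl','rb'))[0]
def ray(c,u,v):
    R=np.array(c['R']);t=np.array(c['t'])
    d=R.T@np.array([(u-c['cx'])/c['fx'],(v-c['cy'])/c['fy'],1]);return -R.T@t,d/np.linalg.norm(d)
def wray(c,o,u,v):
    x=np.array([u-c['cx'],v-c['cy']]);th=np.linalg.norm(x)/c['fx'];x=x/(np.linalg.norm(x)+1e-12)
    d=np.array([*(np.sin(th)*x),np.cos(th)]);M=np.array(c['mount']);W=Ro.from_rotvec(o['tcp_rot']).as_matrix()
    return W@M[:3,3]+np.array(o['eef_pos']),W@M[:3,:3]@d
def wproj(c,o,X):
    M=np.array(c['mount']);W=Ro.from_rotvec(o['tcp_rot']).as_matrix()
    p=(np.atleast_2d(X)-np.array(o['eef_pos']))@W; p=(p-M[:3,3])@M[:3,:3]
    n=np.linalg.norm(p[:,:2],axis=1);th=np.arctan2(n,p[:,2]);return p[:,:2]/n[:,None]*th[:,None]*c['fx']+[c['cx'],c['cy']]
def proj(c,X):
    p=np.atleast_2d(X)@np.array(c['R']).T+c['t'];return p[:,:2]/p[:,2:]*c['fx']+[c['cx'],c['cy']]
def tri(rs):
    A=0;b=0;
    for o,d in rs:
        P=np.eye(3)-np.outer(d,d);A=A+P;b=b+P@o
    X=np.linalg.solve(A,b);return X,[np.linalg.norm((np.eye(3)-np.outer(d,d))@(X-o)) for o,d in rs]
def onz(rr,z):
    o,d=rr;return o+d*(z-o[2])/d[2]
E
python3 - <<'E'
from h import *
np.set_printoptions(precision=4,suppress=True)
for n,a,b in [('forkgrip',(419,191.7),(267.5,120.8)),('ridgetop',(250.8,207.5),(267,228.7)),('platetop',(218.3,175.3),(232.5,245)),('bowlrim',(108,216),(258,364))]:
    print(n,*tri([ray(T,*a),ray(S,*b)]))
f=lambda x,y:onz(ray(T,200+x/6,150+y/6),.071)
print([f(*p) for p in [(118,475),(415,437),(392,235),(97,290)]])
g=lambda x,y:onz(ray(T,385+x/4,170+y/4),.078)
print([g(x-575,y-370) for x,y in [(643,432),(652,506),(745,497)]])
E
```

```text
forkgrip [ 0.5376 -0.3755  0.1156] [np.float64(0.0017801205717080987), np.float64(0.0017801205717080763)]
ridgetop [0.4957 0.048  0.1078] [np.float64(0.002788497836654219), np.float64(0.0027884978366542945)]
platetop [0.5746 0.1278 0.1339] [np.float64(0.00021198342842645467), np.float64(0.00021198342842637517)]
bowlrim [0.4777 0.4171 0.0771] [np.float64(0.0020243067796584576), np.float64(0.002024306779658493)]
[array([0.4475, 0.1298, 0.071 ]), array([0.4645, 0.0022, 0.071 ]), array([0.5535, 0.0129, 0.071 ]), array([0.5285, 0.1411, 0.071 ])]
[array([ 0.5635, -0.3449,  0.078 ]), array([ 0.5144, -0.3487,  0.078 ]), array([ 0.5206, -0.4096,  0.078 ])]
```

Call:
{"fn": "arm_command", "kwargs": {"moves": "0 0 0 0 0 0 -1;0 0 0 0 0 0 -1;0 0 0 0 0 0 -1;0 0 0 0 0 0 -1;0 0 0 0 0 0 -1;0 0 0 0 0 0 -1;0 0 0 0 0 0 -1;0 0 0 0 0 0 -1;0 0 0 0 0 0 -1;0 0 0 0 0 0 -1"}}

```text
clock: 0.98
eef_pos: [0.2828, -0.557, 0.2307]
tcp_rot: [-2.325, -2.112, -0.001]
contact_force: [-0.3, 0.1, -0.1]
grip_width: 1.002
finger_force: 0.0
```

Call:
{"fn": "arm_command", "kwargs": {"moves": "0 0 0 0 0 0 -1;0 0 0 0 0 0 -0.9;0 0.48 0.84 0 0 0 0;0 0.48 0.84 0 0 0 0;0 0.48 0.84 0 0 0 0;0 0.48 0.84 0 0 0 0;0 0.48 0.84 0 0 0 0;0 0.48 0.84 0 0 0 0;0 0.48 0.84 0 0 0 0;0 0.48 0.84 0 0 0 0"}}

```text
clock: 1.82
eef_pos: [0.5381, -0.3789, 0.2309]
tcp_rot: [-2.12, -2.318, 0.0]
contact_force: [0.4, -1.0, -0.9]
grip_width: 1.001
finger_force: 0.0
```

```bash
cat > look.py <<'E'
import sys
from h import *
from cell import r
def look(tag,n='wrist'):
    o=r.get_obs();c=r.capture(n);cv2.imwrite(f"pics/{tag}.png",c["frame"]);pickle.dump((c,o),open(f"{tag}.pkl","wb"));return c,o
def rel(o,X,th):
    "tool-frame shift (units) and turn (0.1 rad) to put TCP at X with tool-x angle th (shift in axes after turn)"
    W=Ro.from_rotvec(o['tcp_rot']).as_matrix();t0=np.arctan2(W[1,0],W[0,0])
    d=np.array(X)-o['eef_pos'];x=np.array([np.cos(th),np.sin(th),0]);y=np.array([np.sin(th),-np.cos(th),0])
    return np.round([d@x/.04,d@y/.04,-d[2]/.04,-((th-t0+np.pi)%(2*np.pi)-np.pi)/.1],3)
E
python3 - <<'E'
from look import *
c,o=look('w1'); print(o['clock'],o['eef_pos'],o['tcp_rot'],o['joint_positions'])
E
```

```text
1.8167 [ 0.53813176 -0.37891008  0.23087226] [-2.11992274e+00 -2.31761328e+00  1.84964298e-04] [-6.79592410e-01  3.71781920e-01  1.54962695e+00 -8.15470227e-05
  1.22085836e+00 -7.68604790e-01]
```

View pics/w1.png

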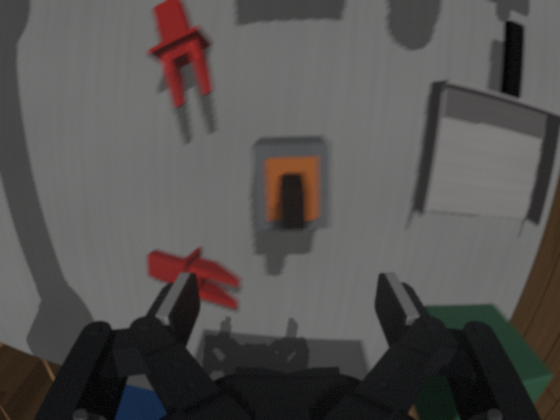

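```bash
cat > fl.py <<'E'
from look import *
def flange(c,o,z,box=(225,130,360,250)):
    f=c['frame'].astype(int);x0,y0,x1,y1=box
    m=((f[...,2]>120)&(f[...,2]-f[...,0]>90)&(f[...,1]>50)).astype(np.uint8);k=np.zeros_like(m);k[y0:y1,x0:x1]=1;m&=k
    cn=np.vstack([q for q in cv2.findContours(m,cv2.RETR_EXTERNAL,cv2.CHAIN_APPROX_NONE)[0] if len(q)>20]).reshape(-1,2)
    P=np.array([onz(wray(c,o,*p),z)[:2] for p in cn])
    hull=cv2.convexHull((P*1e4).astype(np.float32));re=cv2.minAreaRect(hull)
    return np.array(re[0])/1e4,np.array(re[1])/1e4,re[2],m.sum()
E
python3 - <<'E'
from fl import *
c,o=pickle.load(open('w1.pkl','rb'))
print(flange(c,o,.082))
hd=(c['frame'].max(2)<50);print([np.argwhere(hd[150:245,270:315]).min(0)+[150,270],np.argwhere(hd[150:245,270:315]).max(0)+[150,270]])
for p in [(280,228),(305,228)]: print(onz(wray(c,o,*p),.142))
E
```

```text
(array([ 0.54145171, -0.36316614]), array([0.03955792, 0.03679473]), 6.1928911209106445, np.uint64(701))
[array([175, 276]), array([229, 305])]
[ 0.53416019 -0.38791116  0.142     ]
[ 0.55321813 -0.38623696  0.142     ]
```

```bash
sed -i 's/m=((f.*astype(np.uint8);k/h=cv2.cvtColor(c["frame"],cv2.COLOR_BGR2HSV);m=((h[...,0]>4)\&(h[...,0]<18)\&(h[...,1]>140)\&(h[...,2]>70)).astype(np.uint8);k/' fl.py
python3 - <<'E'
from fl import *
c,o=pickle.load(open('w1.pkl','rb'))
print(flange(c,o,.082)); print(c['frame'][[170,200,215,222],[300,272,272,310]])
E
```

```text
(array([ 0.54229917, -0.37315815]), array([0.04387385, 0.05991234]), 6.402779579162598, np.uint64(1837))
[[ 44  78 133]
 [ 44  78 133]
 [ 37  66 113]
 [ 65  65  67]]
```

Run:
```python
from look import *
print(rel(r.get_obs(),[.543,-.372,.094],np.pi/2+.11))
```

```text
[ 0.05  -0.03   3.425 -0.168]
```

Call:
{"fn": "arm_command", "kwargs": {"moves": "0 0.05 -0.03 0 0 0 -0.17;0 0 0 0.7 0 0 0;0 0 0 0.7 0 0 0;0 0 0 0.7 0 0 0;0 0 0 0.7 0 0 0;0 0 0 0.4 0 0 0;0 0 0 0.22 0 0 0;0 0 0 0 0 0 0;0.3 0 0 0 0 0 0;1 0 0 0 0 0 0", "grip_force": 60}}

```text
clock: 2.7
eef_pos: [0.5364, -0.3798, 0.0962]
tcp_rot: [2.099, 2.333, 0.0]
contact_force: [-0.7, -0.3, -0.1]
grip_width: 0.748
finger_force: 0.0
```

Call:
{"fn": "arm_command", "kwargs": {"moves": "1 0 0 0 0 0 0;1 0 0 0 0 0 0;1 0 0 0 0 0 0;1 0 0 0 0 0 0;1 0 0 0 0 0 0;1 0 0 0 0 0 0"}}

```text
clock: 3.2
eef_pos: [0.5374, -0.3792, 0.0961]
tcp_rot: [2.098, 2.333, 0.002]
contact_force: [4.6, 0.7, 4.9]
grip_width: 0.246
finger_force: 62.4
```

Call:
{"fn": "arm_command", "kwargs": {"moves": "1 0 0 -0.2 0 0 0;1 0 0 -0.3 0 0 0;1 0 0 -0.3 0 0 0;1 0 0 -0.3 0 0 0;1 0 0 -0.3 0 0 0;1 0 0 -0.3 0 0 0;1 0 0 -0.4 0 0 0;1 0 0 -0.4 0 0 0;1 0 0 -0.2 0 0 0;1 0 0 0 0 0 0"}}

```text
clock: 4.03
eef_pos: [0.5359, -0.3792, 0.2042]
tcp_rot: [2.099, 2.335, -0.001]
contact_force: [0.5, 0.3, -0.5]
grip_width: 0.253
finger_force: 62.0
```

Call:
{"fn": "arm_command", "kwargs": {"moves": "1 0 0 0 0 0 0;1 0 0 0 0 0 0;1 0 0 0 0 0 0"}}

```text
clock: 4.28
eef_pos: [0.5345, -0.3778, 0.2006]
tcp_rot: [-2.098, -2.333, 0.001]
contact_force: [-0.3, -0.9, -1.2]
grip_width: 0.25
finger_force: 62.0
```

Run:
```python
from look import *
c,o=look('w2');cs,_=look('s2','side');print(o['clock'],o['eef_pos'],o['tcp_rot'],o['contact_force'],r.get_obs()['eef_pos'])
f=cs['frame'];p=proj(cs,[.54,-.375,.18])[0].astype(int);print(p)
a=cv2.resize(f[max(p[1]-55,0):p[1]+55,max(p[0]-50,0):p[0]+50],None,fx=4,fy=4,interpolation=cv2.INTER_CUBIC)
b=c['frame'][60:300,180:380]; b=cv2.resize(b,None,fx=1.75,fy=1.75)
m=np.zeros((max(a.shape[0],b.shape[0]),a.shape[1]+b.shape[1],3),np.uint8);m[:a.shape[0],:a.shape[1]]=a;m[:b.shape[0],a.shape[1]:]=b
cv2.imwrite('pics/m3.png',m)
```

```text
4.2833 [ 0.53454818 -0.37782757  0.20060277] [-2.09835575e+00 -2.33341332e+00  5.52069088e-04] [-0.25802923 -0.8525892  -1.24242584] [ 0.53488699 -0.37804037  0.20101478]
[265 105]
```

View pics/m3.png

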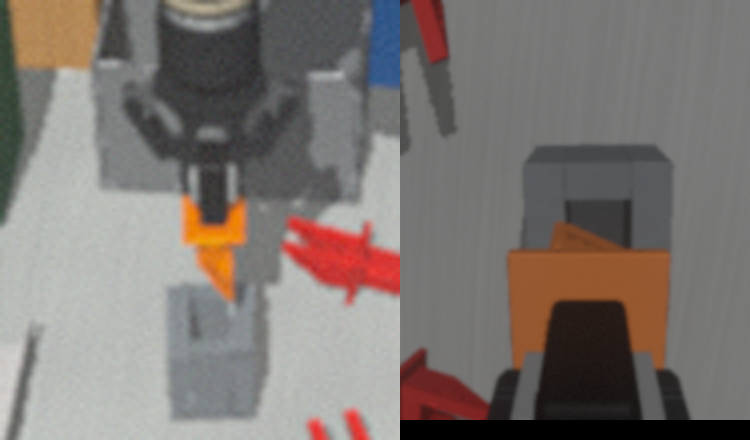

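Run:
```python
from h import *
np.set_printoptions(precision=4,suppress=True)
c,o=pickle.load(open('w2.pkl','rb'))
f=c['frame'];h=cv2.cvtColor(f,cv2.COLOR_BGR2HSV);m=((h[...,0]>4)&(h[...,0]<18)&(h[...,1]>140)&(h[...,2]>70))
W=Ro.from_rotvec(o['tcp_rot']).as_matrix()
for rr in (206,215,225,235): 
    xs=np.where(m[rr,225:350])[0]+225; print(rr,xs.min(),xs.max(),[W.T@(onz(wray(c,o,u,rr),o['eef_pos'][2]-.0141)-o['eef_pos']) for u in (xs.min()-.5,xs.max()+.5)])
for u in (250,270,300,325):
    ys=np.where(m[190:260,u])[0]+190;print(u,ys.min(),W.T@(onz(wray(c,o,u,ys.min()-.5),o['eef_pos'][2]-.0141)-o['eef_pos']))
print('tips',np.argwhere(m[180:203,235:340]).min(0)+[180,235])
for u in (287,): # gripper symmetric? fingers pad columns at row 262
    print(f[262,235:345].max(1))
```

```text
206 242 333 [array([ 0.0331, -0.0224,  0.0142]), array([0.0331, 0.0244, 0.0141])]
215 243 332 [array([ 0.0282, -0.0221,  0.0142]), array([0.0282, 0.0241, 0.0141])]
225 243 332 [array([ 0.0227, -0.0224,  0.0142]), array([0.0227, 0.0243, 0.0141])]
235 244 331 [array([ 0.0171, -0.0221,  0.0142]), array([0.0171, 0.0241, 0.0141])]
250 203 [ 0.0349 -0.018   0.0142]
270 190 [ 0.0417 -0.0077  0.0142]
300 199 [0.037  0.0073 0.0142]
325 203 [0.0349 0.02   0.0141]
tips [188 265]
[118 117 118 117 116 118 116 117 120 129 141 146 148 149 147 141 125 109
 101 100 100 102 101 103  99  97  83  61  41  34  32  33  31  32  30  32
  35  34  34  33  30  33  35  32  33  32  32  31  34  32  33  31  31  33
  33  33  30  31  33  32  33  31  32  33  33  33  32  32  34  32  34  34
  35  35  32  33  41  58  82  95 101 102 101 101 100 102 103 109 126 140
 148 149 150 150 146 136 119 115 118 119 121 121 120 117 117 118 119 117
 117 120]
```

Call:
{"fn": "arm_command", "kwargs": {"moves": "1 0.3 0.05 -0.6 0 0 0;1 0.7 0.13 -0.6 0 0 0;1 0.9 0.17 -0.55 0 0 0;1 0.9 0.17 0 0 0 0;1 0.9 0.17 0 0 0 0;1 0.9 0.17 0 0 0 0;1 0.9 0.17 0 0 0 0;1 0.9 0.17 0 0 0 0;1 0.9 0.17 0 0 0 0;1 0.9 0.17 0 0 0 0"}}

```text
clock: 5.22
eef_pos: [0.5617, -0.045, 0.2715]
tcp_rot: [-2.101, -2.335, 0.001]
contact_force: [1.6, 0.1, -0.6]
grip_width: 0.249
finger_force: 62.1
```

Call:
{"fn": "arm_command", "kwargs": {"moves": "1 0.9 0.17 0 0 0 0;1 0.6 0.11 0 0 0 0;1 0.3 0.05 0 0 0 0;1 0 0 0 0 0 -0.2;1 0 0 0 0 0 0;1 0 0 0 0 0 0;1 0 0 0 0 0 0;1 0 0 0 0 0 0;1 0 0 0 0 0 0"}}

```text
clock: 5.97
eef_pos: [0.5676, 0.025, 0.2719]
tcp_rot: [2.079, 2.355, -0.0]
contact_force: [-0.2, -0.5, -1.4]
grip_width: 0.253
finger_force: 62.1
```

Run:
```python
from look import *
c,o=look('w3');print(o['clock'],o['eef_pos'],o['tcp_rot'],o['joint_velocities'].round(3))
p=wproj(c,o,[[.5746,.1278,.134]])[0];print(p)
x0,y0=int(p[0])-80,max(int(p[1])-70,0)
a=cv2.resize(c['frame'][y0:y0+120,x0:x0+160],None,fx=5,fy=5,interpolation=cv2.INTER_CUBIC);print(x0,y0)
cv2.imwrite('pics/m4.png',a)
```

```text
5.9667 [0.56764506 0.02499341 0.27189739] [ 2.07925433e+00  2.35492275e+00 -3.34176686e-04] [ 0.005  0.    -0.     0.001  0.001 -0.   ]
[309.4184083   84.26439755]
229 14
```

View pics/m4.png

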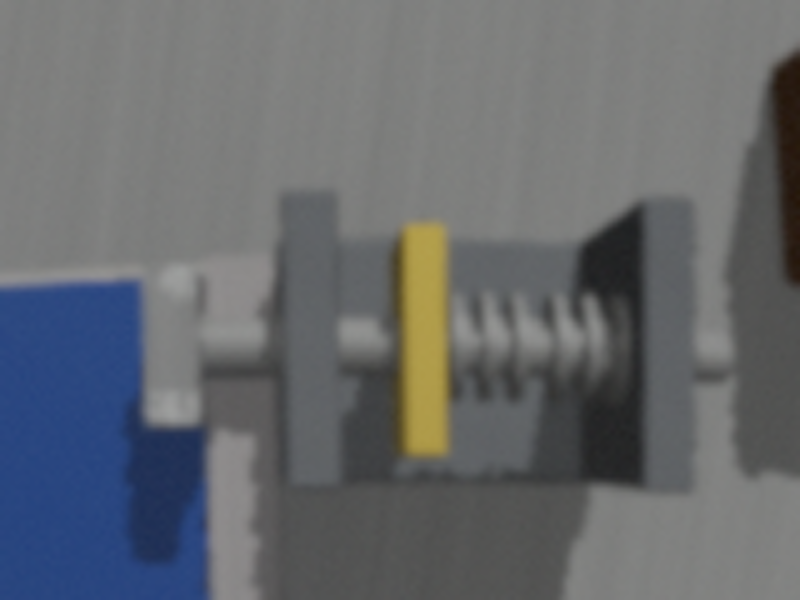

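```bash
cat > fit.py <<'E'
from h import *
from scipy.optimize import least_squares
np.set_printoptions(precision=4,suppress=True)
c,o=pickle.load(open('w3.pkl','rb'))
px=np.array([(282,192),(336,192),(289,486),(342,486),(403,228),(446,225),(407,456),(450,455)])/5+[229,14]
L=np.array([(-16,28,0),(-6,28,0),(-16,-28,0),(-6,-28,0),(6,22,-4),(14,22,-4),(6,-22,-4),(14,-22,-4)])/1e3
def W(p,L):
    return L@Ro.from_rotvec([0,0,p[3]]).as_matrix().T+p[:3]
def ym(im,x0,y0,x1,y1):
    h=cv2.cvtColor(im,cv2.COLOR_BGR2HSV);m=(h[...,0]>20)&(h[...,0]<35)&(h[...,1]>120)
    a=np.argwhere(m[y0:y1,x0:x1])+[y0,x0];return a
a=ym(S['frame'],215,235,255,275);bb=np.array([a[:,1].min(),a[:,0].min(),a[:,1].max()+1,a[:,0].max()+1]);print('side yellow',bb)
P8=np.array([(x,y,z) for x in (6,14) for y in (-22,22) for z in (-4,-44)])/1e3
def res(p):
    e=(wproj(c,o,W(p,L))-px).ravel()
    q=proj(S,W(p,P8));e2=np.array([*q.min(0),*q.max(0)])-bb
    return np.r_[e,e2*.7]
s=least_squares(res,[.565,.12,.105,.13],x_scale=[.01,.01,.01,.1]);print(s.x,s.fun.round(1))
f=lambda p:(wproj(c,o,W(p,L))-px).ravel()
s2=least_squares(f,s.x,x_scale=[.01,.01,.01,.1]);print(s2.x,s2.fun.round(1))
E
python3 fit.py
```

```text
side yellow [230 245 235 266]
[0.5704 0.1312 0.1106 0.142 ] [ 0.1 -0.1  0.3 -0.3 -0.2  0.6  0.1  0.5 -0.1 -0.6 -0.1  0.  -0.2 -0.1
 -0.3  0.1 -0.6  0.1 -1.1  1. ]
[0.5705 0.1314 0.1084 0.143 ] [ 0.2  0.1  0.3 -0.1  0.   0.4  0.2  0.2 -0.1 -0.5 -0.2  0.1 -0.2 -0.3
 -0.3 -0.1]
```

```bash
cat > go.py <<'E'
from look import *
LG=np.array([.5705,.1313,.109]);YW=.142
def L2W(x,y,z): return LG+Ro.from_rotvec([0,0,YW]).apply([x,y,z])
E
python3 - <<'E'
from go import *
o=r.get_obs();print(o['eef_pos'],rel(o,L2W(.0095,-.005,.111),np.pi/2+YW))
E
```

```text
[0.56764267 0.02521313 0.2719474 ] [ 2.49   0.684  1.299 -0.176]
```

Call:
{"fn": "arm_command", "kwargs": {"moves": "1 0 0 0 0 0 -0.17;1 0.4 0.11 0 0 0 0;1 0.6 0.17 0 0 0 0;1 0.6 0.17 0 0 0 0;1 0.5 0.13 0 0 0 0;1 0.3 0.08 0 0 0 0;1 0.09 0.02 0 0 0 0;1 0 0 0.5 0 0 0;1 0 0 0.5 0 0 0;1 0 0 0.2 0 0 0", "grip_force": 100}}

```text
clock: 6.85
eef_pos: [0.5786, 0.1276, 0.2211]
tcp_rot: [-2.055, -2.373, 0.006]
contact_force: [-0.7, -1.0, -2.4]
grip_width: 0.24
finger_force: 98.3
```

Call:
{"fn": "arm_command", "kwargs": {"moves": "1 0 0 0.1 0 0 0;1 0 0 0 0 0 0;1 0 0 0 0 0 0;1 0 0 0 0 0 0;1 0 0 0 0 0 0"}}

```text
clock: 7.27
eef_pos: [0.5813, 0.1286, 0.2214]
tcp_rot: [2.056, 2.373, 0.003]
contact_force: [0.7, 0.2, -1.3]
grip_width: 0.246
finger_force: 98.3
```

Run:
```python
from go import *
c,o=look('w4');cs,_=look('s4','side');ct,_=look('t4','top');print(o['clock'],o['eef_pos'],o['contact_force'],rel(o,L2W(.0095,-.005,.111),np.pi/2+YW))
p=proj(cs,[L2W(0,0,0)])[0].astype(int);q=proj(ct,[L2W(0,0,0)])[0].astype(int);print(p,q)
a=cv2.resize(cs['frame'][p[1]-45:p[1]+45,p[0]-35:p[0]+35],None,fx=5,fy=5,interpolation=cv2.INTER_CUBIC)
b=cv2.resize(c['frame'][150:375,180:380],None,fx=2,fy=2)
print('side crop',p[0]-35,p[1]-45)
cv2.imwrite('pics/m5.png',np.hstack([a,b]))
```

```text
7.2667 [0.58129645 0.12859423 0.22136085] [ 0.68755484  0.2096705  -1.28931139] [-0.02  -0.02   0.034  0.008]
[234 251] [218 179]
side crop 199 206
```

View pics/m5.png

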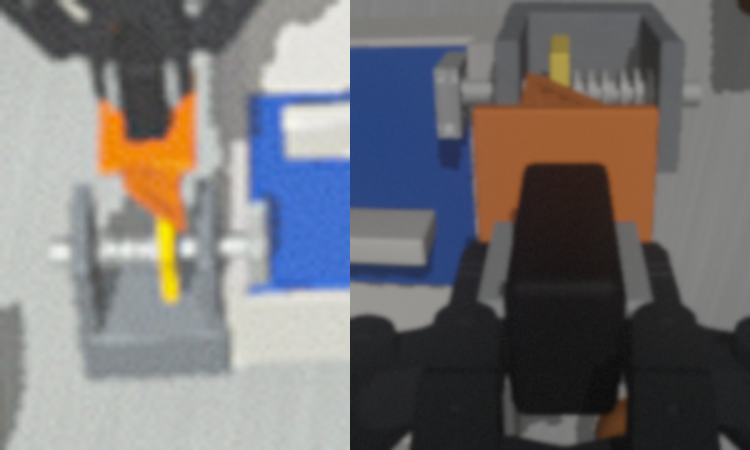

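Call:
{"fn": "arm_command", "kwargs": {"moves": "1 0 0 0.1 0 0 0;1 0 0 0.1 0 0 0;1 0 0 0.1 0 0 0;1 0 0 0.1 0 0 0;1 0 0 0.1 0 0 0;1 0 0 0.1 0 0 0;1 0 0 0.1 0 0 0;1 0 0 0.1 0 0 0;1 0 0 0 0 0 0;1 0 0 0 0 0 0"}}

```text
clock: 8.25
eef_pos: [0.5801, 0.1287, 0.1875]
tcp_rot: [-2.057, -2.374, 0.001]
contact_force: [-1.9, -0.0, -2.7]
grip_width: 0.243
finger_force: 98.2
```

Call:
{"fn": "arm_command", "kwargs": {"moves": "1 0 0 0.1 0 0 0;1 0 0 0.1 0 0 0;1 0 0 0.1 0 0 0;1 0 0 0.1 0 0 0;1 0 0 0 0 0 0;1 0 0 0 0 0 0"}}

```text
clock: 8.75
eef_pos: [0.5794, 0.1285, 0.1718]
tcp_rot: [-2.056, -2.373, 0.003]
contact_force: [-2.9, -1.8, 3.0]
grip_width: 0.243
finger_force: 99.0
```

Call:
{"fn": "arm_command", "kwargs": {"moves": "1 0 0 0.1 0 0 0;1 0 0 0.1 0 0 0;1 0 0 0.1 0 0 0;1 0 0 0.1 0 0 0;1 0 0 0 0 0 0;1 0 0 0 0 0 0"}}

```text
clock: 9.25
eef_pos: [0.5796, 0.1286, 0.1566]
tcp_rot: [-2.056, -2.374, 0.002]
contact_force: [-5.2, 0.3, 6.8]
grip_width: 0.244
finger_force: 99.6
```

Going as expected (wedge load). Continue down 20 mm, then creep.

Call:
{"fn": "arm_command", "kwargs": {"moves": "1 0 0 0.1 0 0 0;1 0 0 0.1 0 0 0;1 0 0 0.1 0 0 0;1 0 0 0.1 0 0 0;1 0 0 0.1 0 0 0;1 0 0 0 0 0 0;1 0 0 0 0 0 0"}}

```text
clock: 9.83
eef_pos: [0.5778, 0.1282, 0.134]
tcp_rot: [-2.055, -2.372, 0.007]
contact_force: [-5.1, -1.2, -4.0]
grip_width: 0.244
finger_force: 98.5
```

Call:
{"fn": "arm_command", "kwargs": {"moves": "1 0 0 0.05 0 0 0;1 0 0 0.05 0 0 0;1 0 0 0 0 0 0;1 0 0 0 0 0 0"}}

```text
clock: 10.17
eef_pos: [0.5781, 0.1283, 0.1338]
tcp_rot: [-2.054, -2.372, 0.008]
contact_force: [-11.3, -2.8, 13.8]
grip_width: 0.247
finger_force: 100.6
```

Call:
{"fn": "arm_command", "kwargs": {"moves": "1 0 0 0.05 0 0 0;1 0 0 0 0 0 0;1 0 0 -0.1 0 0 0;0.6 0 0 0 0 0 0;0 0 0 0 0 0 0;0 0 0 0 0 0 0;0 0 0 0 0 0 0;0 0 0 0 0 0 0;0 0 0 0 0 0 0;0 0 0 0 0 0 0"}}

```text
clock: 11.0
eef_pos: [0.5807, 0.1287, 0.1339]
tcp_rot: [2.057, 2.374, 0.001]
contact_force: [0.2, -0.3, -0.8]
grip_width: 0.994
finger_force: 0.0
```

Call:
{"fn": "arm_command", "kwargs": {"moves": "0 0 0 -0.2 0 0 0;0 0 0 -0.4 0 0 0;0 0 0 -0.6 0 0 0;0 0 0 -0.6 0 0 0;0 -0.3 0 -0.6 0 0 0;0 -0.6 0 -0.4 0 0 0;0 -0.6 0 0 0 0 0;0 -0.4 0 0 0 0 0;0 -0.1 0 0 0 0 0;0 0 0 0 0 0 0"}}

```text
clock: 11.83
eef_pos: [0.5919, 0.0486, 0.2464]
tcp_rot: [2.059, 2.372, 0.001]
contact_force: [-0.5, -0.4, 0.8]
grip_width: 1.002
finger_force: 0.0
```

Call:
{"fn": "arm_command", "kwargs": {"moves": "0 0 0 0 0 0 0;0 0 0 0 0 0 0;0 0 0 0 0 0 0"}}

```text
clock: 12.08
eef_pos: [0.5914, 0.0506, 0.2456]
tcp_rot: [-2.055, -2.375, 0.0]
contact_force: [0.1, -0.3, 0.5]
grip_width: 1.003
finger_force: 0.0
```

Run:
```python
from go import *
c,o=look('w5');cs,_=look('s5','side');print(o['clock'],o['eef_pos'],o['contact_force'])
p=proj(cs,[L2W(0,0,0)])[0].astype(int)
a=cv2.resize(cs['frame'][p[1]-45:p[1]+45,p[0]-25:p[0]+45],None,fx=5,fy=5,interpolation=cv2.INTER_CUBIC)
b=cv2.resize(c['frame'][0:225,170:395],None,fx=2,fy=2)
cv2.imwrite('pics/m6.png',np.hstack([a,b]))
```

```text
12.0833 [0.59140828 0.05056378 0.2455916 ] [ 0.07834515 -0.25392344  0.54397589]
```

View pics/m6.png

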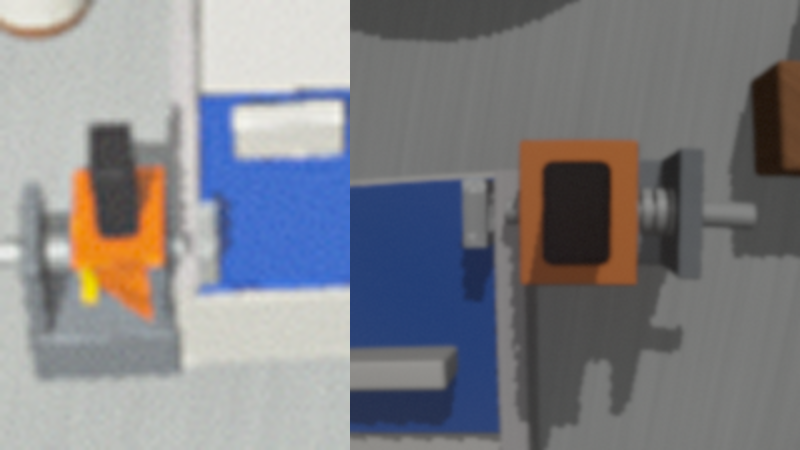

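Call:
{"fn": "arm_command", "kwargs": {"moves": "0 0 0 0 0 0 -1;0 0 0 0 0 0 -1;0 0 0 0 0 0 -1;0 0 0 0 0 0 -1;0 0 0 0 0 0 -1;0 0 0 0 0 0 -1;0 0 0 0 0 0 -1;0 0 0 0 0 0 -1;0 0 0 0 0 0 -1;0 0 0 0 0 0 -1"}}

```text
clock: 13.02
eef_pos: [0.5916, 0.0501, 0.2457]
tcp_rot: [-0.658, -3.072, -0.0]
contact_force: [-0.6, 0.3, 0.4]
grip_width: 1.0
finger_force: 0.0
```

Call:
{"fn": "arm_command", "kwargs": {"moves": "0 0 0 0 0 0 -1;0 0 0 0 0 0 -1;0 0 0 0 0 0 -1;0 0 0 0 0 0 -1;0 0 0 0 0 0 -1;0 0 0 0 0 0 -0.7;0 0.6 0 0 0 0 0;0 0.6 0 0 0 0 0;0 0.5 0 0 0 0 0;0 0 0 0 0 0 0"}}

```text
clock: 13.85
eef_pos: [0.5206, 0.0401, 0.2451]
tcp_rot: [0.224, -3.129, -0.0]
contact_force: [0.1, 0.3, 0.1]
grip_width: 1.001
finger_force: 0.0
```

Call:
{"fn": "arm_command", "kwargs": {"moves": "0 0 0 0 0 0 0;0 0 0 0 0 0 0;0 0 0 0 0 0 0"}}

```text
clock: 14.1
eef_pos: [0.5256, 0.0401, 0.2463]
tcp_rot: [-0.224, 3.132, -0.0]
contact_force: [0.3, 0.0, 0.4]
grip_width: 1.0
finger_force: 0.0
```

Run:
```python
from go import *
np.set_printoptions(precision=4,suppress=True)
c,o=look('w6');print(o['clock'],o['eef_pos'],o['joint_positions'],rel(o,[.4957,.048,.081],np.pi+YW))
# blue lid mask and bright ridge in wrist image
h=cv2.cvtColor(c['frame'],cv2.COLOR_BGR2HSV);m=((h[...,0]>105)&(h[...,0]<125)&(h[...,1]>150)).astype(np.uint8)
n,l,st,ce=cv2.connectedComponentsWithStats(m);print([(st[i],ce[i].round(1)) for i in range(1,n) if st[i,4]>500])
print('pred ridge',wproj(c,o,[[.4957,.048,.107]]),'world corners')
k=int(wproj(c,o,[[.4957,.048,.107]])[0][0])
rr=wproj(c,o,[[.4957,.048,.107]])[0].astype(int); g=c['frame'].min(2)
print(g[rr[1],rr[0]-60:rr[0]+60:3]); print(g[rr[1]-60:rr[1]+60:3,rr[0]])
```

```text
14.1 [0.5256 0.0401 0.2463] [-0.0065  0.1038  1.8487  0.0001  1.1876 -1.7199] [0.713 0.301 4.133 0.005]
[(array([ 259,  122,  128,   88, 7526], dtype=int32), array([334.3, 165.8]))]
pred ridge [[300.5811 165.9229]] world corners
[142 141 142 140 127  95  74  48  43  41  40  38  39  35  37  36  36  61
 131 139 141 143 141  48  41  41  41  38  41  40  40  38  39  39  39  39
  37  39  39  39]
[105 134 130 134 130  97  42  43  42  71 119 141 141 140 140 141 140 141
 140 141 141 142 141 141 141 142 142 143 142 141 142 140  52  42  41  49
 122 129 123  85]
```

Call:
{"fn": "arm_command", "kwargs": {"moves": "0 0.35 0.15 0 0 0 0;0 0.36 0.15 0.3 0 0 0;0 0 0 0.7 0 0 0;0 0 0 0.9 0 0 0;0 0 0 0.9 0 0 0;0 0 0 0.7 0 0 0;0 0 0 0.4 0 0 0;0 0 0 0.2 0 0 0;0 0 0 0 0 0 0;0.5 0 0 0 0 0 0", "grip_force": 40}}

```text
clock: 14.98
eef_pos: [0.4955, 0.0478, 0.0822]
tcp_rot: [-0.223, 3.133, 0.0]
contact_force: [0.4, 0.6, 0.7]
grip_width: 0.884
finger_force: 0.0
```

Call:
{"fn": "arm_command", "kwargs": {"moves": "1 0 0 0 0 0 0;1 0 0 0 0 0 0;1 0 0 0 0 0 0;1 0 0 0 0 0 0;1 0 0 0 0 0 0;1 0 0 0 0 0 0;1 0 0 0 0 0 0"}}

```text
clock: 15.57
eef_pos: [0.4954, 0.0469, 0.0829]
tcp_rot: [-0.224, 3.132, -0.002]
contact_force: [-1.0, -3.7, 5.6]
grip_width: 0.157
finger_force: 43.9
```

Call:
{"fn": "arm_command", "kwargs": {"moves": "1 0 -0.2 0 0 0 0;1 0 -0.35 0 0 0 0;1 0 -0.4 0 0 0 0;1 0 -0.4 0 0 0 0;1 0 -0.4 0 0 0 0;1 0 -0.4 0 0 0 0;1 0 -0.4 0 0 0 0;1 0 -0.35 0 0 0 0;1 0 -0.25 0 0 0 0;1 0 -0.1 0 0 0 0"}}

```text
clock: 16.4
eef_pos: [0.5136, -0.0816, 0.0829]
tcp_rot: [-0.221, 3.133, 0.001]
contact_force: [-1.8, 1.6, 7.9]
grip_width: 0.156
finger_force: 44.1
```

Call:
{"fn": "arm_command", "kwargs": {"moves": "1 0 -0.05 0 0 0 0;1 0 0 0 0 0 0;1 0 0 0 0 0 0;1 0 0 0 0 0 0"}}

```text
clock: 16.73
eef_pos: [0.5139, -0.0833, 0.0829]
tcp_rot: [-0.223, 3.133, -0.001]
contact_force: [-1.9, -1.7, 5.8]
grip_width: 0.155
finger_force: 43.9
```

Call:
{"fn": "arm_command", "kwargs": {"moves": "0.5 0 0 0 0 0 0;0 0 0 0 0 0 0;0 0 0 0 0 0 0;0 0 0 0 0 0 0;0 0 0 0 0 0 0;0 0 0 0 0 0 0;0 0 0 -0.4 0 0 0;0 0 0 -0.9 0 0 0;0 0 0 -1 0 0 0;0 0 0.3 -1 0 0 0"}}

```text
clock: 17.57
eef_pos: [0.5111, -0.0721, 0.2146]
tcp_rot: [0.221, -3.132, 0.001]
contact_force: [1.3, -0.2, 0.1]
grip_width: 0.996
finger_force: 0.0
```

Call:
{"fn": "arm_command", "kwargs": {"moves": "0 0 0.7 -0.8 0 0 0;0 0 0.8 0 0 0 0;0 0 0.8 0 0 0 0;0 0 0.7 0 0 0 0;0 0 0.4 0 0 0 0;0 0 0.2 0 0 0 0;0 0 0 0 0 0 0;0 0 0 0 0 0 0;0 0 0 0 0 0 0;0 0 0 0 0 0 0"}}

```text
clock: 18.4
eef_pos: [0.4915, 0.0698, 0.245]
tcp_rot: [0.221, -3.134, 0.001]
contact_force: [-0.3, -0.6, 0.6]
grip_width: 1.001
finger_force: 0.0
```

Run:
```python
from go import *
c,o=look('w7');look('s7','side');look('t7','top');print(o['clock'],o['eef_pos'],o['tcp_rot'])
```

```text
18.4 [0.49149603 0.0698291  0.2450413 ] [ 2.20935354e-01 -3.13355703e+00  5.83274557e-04]
```

View pics/w7.png

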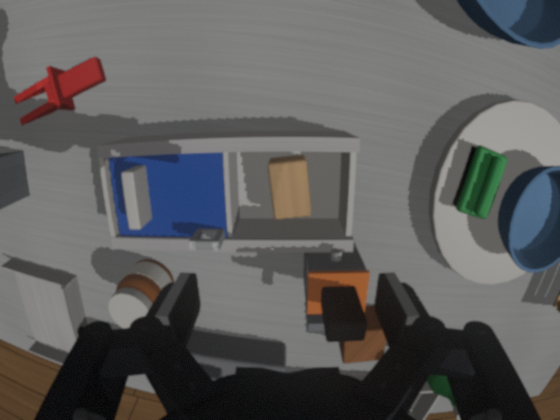

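Run:
```python
from go import *
np.set_printoptions(precision=4,suppress=True)
c,o=pickle.load(open('w7.pkl','rb'))
h=cv2.cvtColor(c['frame'],cv2.COLOR_BGR2HSV);print(h[185,290])
m=((abs(h[...,0].astype(int)-h[185,290,0])<6)&(h[...,1]>70)&(h[...,2]>100)).astype(np.uint8)
k=np.zeros_like(m);k[145:240,240:345]=1;m&=k
cn=max(cv2.findContours(m,cv2.RETR_EXTERNAL,cv2.CHAIN_APPROX_NONE)[0],key=len).reshape(-1,2)
print(cn.min(0),cn.max(0),m.sum())
P=np.array([onz(wray(c,o,*p),.048)[:2] for p in cn])
re=cv2.minAreaRect((P*1e3).astype(np.float32));print(re)
F=lambda u,v,z:onz(wray(c,o,u,v),z)
print('box corners',[F(u,v,.071) for u,v in [(236,150),(352,150),(352,243),(236,240)]])
th=np.pi+YW
for yaw in [0]: print(rel(o,[re[0][0]/1e3,re[0][1]/1e3,.02],th))
```

```text
[ 16  98 148]
[268 160] [310 218] 2117
((499.5823669433594, 73.8707504272461), (63.2635383605957, 40.868995666503906), 14.118098258972168)
box corners [array([0.4603, 0.0148, 0.071 ]), array([0.444 , 0.1281, 0.071 ]), array([0.5424, 0.148 , 0.071 ]), array([0.5561, 0.0238, 0.071 ])]
[-0.214  0.071  5.626 -0.012]
```

Call:
{"fn": "arm_command", "kwargs": {"moves": "0.25 0 0 0 0 0 -1;0.25 -0.21 0.09 0 0 0 0;0.25 0 0 0.5 0 0 0;0.25 0 0 0.8 0 0 0;0.25 0 0 0.8 0 0 0;0.25 0 0 0.6 0 0 0;0.25 0 0 0.4 0 0 0;0.25 0 0 0.2 0 0 0;0.25 0 0 0 0 0 0;0.25 0 0 0 0 0 0"}}

```text
clock: 19.38
eef_pos: [0.4992, 0.0764, 0.1134]
tcp_rot: [-0.378, 3.119, 0.0]
contact_force: [1.2, 0.2, 0.1]
grip_width: 0.748
finger_force: 0.0
```

Call:
{"fn": "arm_command", "kwargs": {"moves": "0.25 0 -0.06 0.4 0 0 0;0.25 0 0 0.5 0 0 0;0.25 0 0 0.5 0 0 0;0.25 0 0 0.4 0 0 0;0.25 0 0 0.3 0 0 0;0.25 0 0 0.2 0 0 0;0.25 0 0 0.08 0 0 0;0.25 0 0 0 0 0 0;0.25 0 0 0 0 0 0", "grip_force": 25}}

```text
clock: 20.13
eef_pos: [0.5001, 0.0741, 0.0188]
tcp_rot: [-0.379, 3.117, -0.0]
contact_force: [0.3, 0.2, 0.4]
grip_width: 0.748
finger_force: 0.0
```

Call:
{"fn": "arm_command", "kwargs": {"moves": "0.6 0 0 0 0 0 0;0.6 0 0 0 0 0 0;1 0 0 0 0 0 0;1 0 0 0 0 0 0;1 0 0 0 0 0 0;1 0 0 0 0 0 0"}}

```text
clock: 20.63
eef_pos: [0.5003, 0.0742, 0.019]
tcp_rot: [-0.379, 3.116, -0.0]
contact_force: [-0.2, 0.7, 4.8]
grip_width: 0.486
finger_force: 27.2
```

Call:
{"fn": "arm_command", "kwargs": {"moves": "1 0 0 -0.3 0 0 0;1 0 0 -0.5 0 0 0;1 0 0 -0.7 0 0 0;1 0 0 -0.8 0 0 0;1 0 0 -0.8 0 0 0;1 0 0 -0.8 0 0 0;1 0 0 -0.8 0 0 0;1 0 0 -0.7 0 0 0;1 0 0 -0.4 0 0 0;1 0 0 0 0 0 0"}}

```text
clock: 21.47
eef_pos: [0.5018, 0.0742, 0.2551]
tcp_rot: [-0.378, 3.11, -0.001]
contact_force: [0.3, -0.5, -0.5]
grip_width: 0.487
finger_force: 26.5
```

Call:
{"fn": "arm_command", "kwargs": {"moves": "1 -0.15 0.4 0 0 0 0;1 -0.25 0.7 0 0 0 0;1 -0.27 0.8 0 0 0 0;1 -0.27 0.8 0 0 0 0;1 -0.27 0.8 0 0 0 0;1 -0.27 0.8 0 0 0 0;1 -0.2 0.6 0 0 0 0;1 -0.1 0.3 0 0 0 0;1 -0.05 0.15 0 0 0 0;1 0 0 0 0 0 0"}}

```text
clock: 22.3
eef_pos: [0.5181, 0.2996, 0.2486]
tcp_rot: [0.381, -3.116, 0.002]
contact_force: [-0.6, -0.0, -1.2]
grip_width: 0.487
finger_force: 26.5
```

Call:
{"fn": "arm_command", "kwargs": {"moves": "1 0 0 0 0 0 0;1 0 0 0 0 0 0;1 0 0 0 0 0 0"}}

```text
clock: 22.55
eef_pos: [0.519, 0.2978, 0.2499]
tcp_rot: [0.377, -3.118, 0.001]
contact_force: [-0.5, 0.4, -0.5]
grip_width: 0.486
finger_force: 26.5
```

Run:
```python
from go import *
c,o=look('w8');look('t8','top');look('s8','side');print(o['clock'],o['eef_pos'],o['tcp_rot'],o['grip_width'])
print(wproj(c,o,[[.478,.417,.077]]))
```

```text
22.55 [0.51896337 0.29783754 0.24988876] [ 3.76851569e-01 -3.11846809e+00  9.46205135e-04] 0.48642706131061647
[[407.78666253 178.2623876 ]]
```

View pics/w8.png

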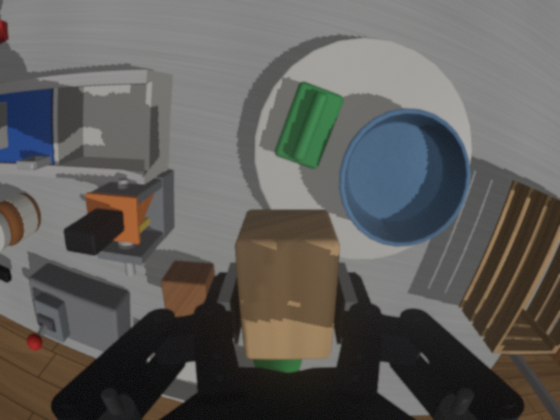

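Run:
```python
from go import *
np.set_printoptions(precision=4,suppress=True)
c,o=pickle.load(open('w8.pkl','rb'));t=T;s=S
def con(im,b):
    h=cv2.cvtColor(im,cv2.COLOR_BGR2HSV);m=((h[...,0]>98)&(h[...,0]<118)&(h[...,1]>90)).astype(np.uint8)
    k=np.zeros_like(m);k[b[1]:b[3],b[0]:b[2]]=1;m&=k;m=cv2.morphologyEx(m,cv2.MORPH_CLOSE,np.ones((3,3)))
    return cv2.convexHull(max(cv2.findContours(m,cv2.RETR_EXTERNAL,cv2.CHAIN_APPROX_NONE)[0],key=len)).reshape(-1,2)
W=con(c['frame'],(330,95,490,255));A=con(t['frame'],(75,180,142,250));B=con(s['frame'],(215,325,300,405))
print(W.min(0),W.max(0),A.min(0),A.max(0),B.min(0),B.max(0))
for z in (.065,.07,.075,.08,.085,.09):
    out=[]
    for q,f in ((W,lambda p:wray(c,o,*p)),(A,lambda p:ray(t,*p)),(B,lambda p:ray(s,*p))):
        P=np.array([onz(f(p),z)[:2] for p in q]);ct,rad=cv2.minEnclosingCircle((P*1e3).astype(np.float32));out+=[np.round(ct,1),round(rad,1)]
    print(z,*out)
```

```text
[340 110] [469 244] [ 78 188] [136 243] [226 334] [288 396]
0.065 [481.2 424.2] 77.2 [481.9 423.9] 76.2 [478.  412.4] 76.7
0.07 [480.6 422. ] 76.1 [481.2 421.8] 75.8 [477.6 414.3] 76.4
0.075 [479.9 419.8] 74.9 [480.5 419.8] 75.5 [477.2 416.3] 76.1
0.08 [479.3 417.5] 73.7 [479.7 417.7] 75.1 [476.8 418.2] 75.7
0.085 [478.6 415.3] 72.5 [479.  415.6] 74.7 [476.4 420.2] 75.4
0.09 [478.  413.1] 71.3 [478.3 413.6] 74.4 [476.  422.1] 75.1
```

Run:
```python
from go import *
o=r.get_obs();print(o['eef_pos'],rel(o,[.479,.418,.1],3.383))
```

```text
[0.51912276 0.2984508  0.25023705] [ 0.259  3.142  3.756 -0.005]
```

Call:
{"fn": "arm_command", "kwargs": {"moves": "1 0.03 0.3 0 0 0 0;1 0.05 0.6 0 0 0 0;1 0.05 0.6 0 0 0 0;1 0.05 0.6 0 0 0 0;1 0.05 0.5 0 0 0 0;1 0.03 0.35 0 0 0 0;1 0 0.19 0.3 0 0 0;1 0 0 0.5 0 0 0;1 0 0 0.6 0 0 0;1 0 0 0.6 0 0 0"}}

```text
clock: 23.53
eef_pos: [0.4787, 0.4189, 0.1688]
tcp_rot: [-0.38, 3.118, -0.0]
contact_force: [0.1, 0.0, -1.5]
grip_width: 0.488
finger_force: 26.5
```

Call:
{"fn": "arm_command", "kwargs": {"moves": "1 0 0 0.6 0 0 0;1 0 0 0.5 0 0 0;1 0 0 0.4 0 0 0;1 0 0 0.25 0 0 0;1 0 0 0.15 0 0 0;1 0 0 0 0 0 0;1 0 0 0 0 0 0;1 0 0 0 0 0 0"}}

```text
clock: 24.2
eef_pos: [0.4796, 0.4194, 0.0953]
tcp_rot: [-0.379, 3.116, 0.002]
contact_force: [0.8, 0.8, -0.1]
grip_width: 0.484
finger_force: 26.5
```

Call:
{"fn": "arm_command", "kwargs": {"moves": "1 0 0 0.2 0 0 0;1 0 0 0.2 0 0 0;1 0 0 0.2 0 0 0;1 0 0 0.15 0 0 0;1 0 0 0.1 0 0 0;1 0 0 0.05 0 0 0;1 0 0 0 0 0 0;1 0 0 0 0 0 0;1 0 0 0 0 0 0"}}

```text
clock: 24.95
eef_pos: [0.479, 0.4191, 0.0583]
tcp_rot: [-0.379, 3.118, 0.001]
contact_force: [0.3, -1.0, -0.5]
grip_width: 0.487
finger_force: 26.5
```

Call:
{"fn": "arm_command", "kwargs": {"moves": "1 0 0 0.03 0 0 0;1 0 0 0.03 0 0 0;1 0 0 0 0 0 0;1 0 0 0 0 0 0"}}

```text
clock: 25.28
eef_pos: [0.4787, 0.4188, 0.0556]
tcp_rot: [-0.38, 3.119, -0.0]
contact_force: [0.1, -1.2, -1.1]
grip_width: 0.489
finger_force: 26.5
```

Call:
{"fn": "arm_command", "kwargs": {"moves": "1 0 0 0.03 0 0 0;1 0 0 0.03 0 0 0;1 0 0 0 0 0 0;1 0 0 0 0 0 0"}}

```text
clock: 25.62
eef_pos: [0.4785, 0.4187, 0.053]
tcp_rot: [0.379, -3.118, 0.0]
contact_force: [0.1, 0.1, -0.5]
grip_width: 0.489
finger_force: 26.5
```

Call:
{"fn": "arm_command", "kwargs": {"moves": "1 0 0 0.03 0 0 0;1 0 0 0.02 0 0 0;1 0 0 0 0 0 0;1 0 0 0 0 0 0"}}

```text
clock: 25.95
eef_pos: [0.4787, 0.4188, 0.0511]
tcp_rot: [0.38, -3.119, 0.0]
contact_force: [0.5, 0.0, -0.8]
grip_width: 0.488
finger_force: 26.5
```

Call:
{"fn": "arm_command", "kwargs": {"moves": "1 0 0 0.03 0 0 0;1 0 0 0 0 0 0;1 0 0 0 0 0 0"}}

```text
clock: 26.2
eef_pos: [0.4787, 0.4188, 0.0511]
tcp_rot: [0.379, -3.118, 0.0]
contact_force: [-2.1, -1.9, 5.6]
grip_width: 0.488
finger_force: 27.2
```

Call:
{"fn": "arm_command", "kwargs": {"moves": "1 0 0 0.03 0 0 0;1 0 0 0 0 0 0;1 0 0 0 0 0 0"}}

```text
clock: 26.45
eef_pos: [0.4787, 0.4189, 0.0511]
tcp_rot: [0.38, -3.118, 0.001]
contact_force: [-4.6, -2.9, 10.5]
grip_width: 0.488
finger_force: 27.9
```

Contact at 0.051 as predicted. Back off the press, release, and rise.

Call:
{"fn": "arm_command", "kwargs": {"moves": "1 0 0 -0.05 0 0 0;1 0 0 0 0 0 0;0.4 0 0 0 0 0 0;0.4 0 0 0 0 0 0;0.4 0 0 0 0 0 0;0.4 0 0 0 0 0 0;0.4 0 0 -0.1 0 0 0;0.4 0 0 -0.3 0 0 0;0.4 0 0 -0.6 0 0 0;0.4 0 0 -0.8 0 0 0"}}

```text
clock: 27.28
eef_pos: [0.4768, 0.4174, 0.1215]
tcp_rot: [0.379, -3.114, 0.005]
contact_force: [0.2, 1.0, 0.7]
grip_width: 0.598
finger_force: 0.0
```

Call:
{"fn": "arm_command", "kwargs": {"moves": "0.4 0 0 -0.8 0 0 0;0.4 0 0 -0.8 0 0 0;0.4 0 0 -0.7 0 0 0;0.4 0 0 -0.4 0 0 0;0.4 0 -0.5 0 0 0 0;0.4 0 -0.8 0 0 0 0;0.4 0 -0.6 0 0 0 0;0.4 0 -0.3 0 0 0 0;0.4 0 0 0 0 0 0;0.4 0 0 0 0 0 0"}}

```text
clock: 28.12
eef_pos: [0.5001, 0.3336, 0.2315]
tcp_rot: [-0.377, 3.118, 0.002]
contact_force: [0.1, 0.5, 0.3]
grip_width: 0.599
finger_force: 0.0
```

Call:
{"fn": "arm_command", "kwargs": {"moves": "0.4 0 0 0 0 0 0;0.4 0 0 0 0 0 0;0.4 0 0 0 0 0 0"}}

```text
clock: 28.37
eef_pos: [0.4995, 0.3345, 0.2307]
tcp_rot: [0.382, -3.118, -0.001]
contact_force: [0.4, 0.3, -0.0]
grip_width: 0.602
finger_force: 0.0
```

Run:
```python
from go import *
c,o=look('w9');print(o['clock'],o['eef_pos'],o['contact_force'],o['finger_force'],wproj(c,o,[[.479,.418,.078]]))
```

```text
28.3667 [0.49945062 0.3345002  0.23067759] [ 0.39883494  0.34786827 -0.005266  ] 0.0 [[375.9578156  193.87854332]]
```

View pics/w9.png

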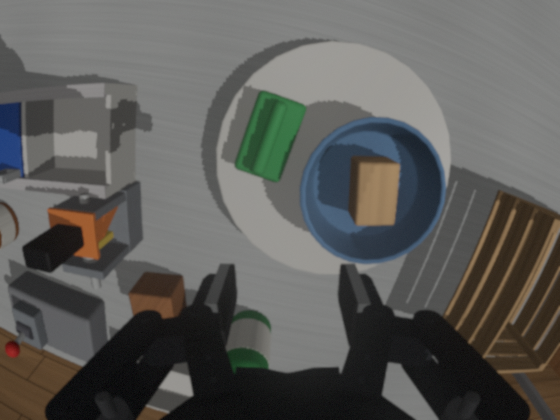

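The wrist picture shows the block lying flat in the bowl around (375,190). The key is still seated around (85,225), the lid is open, and the brush is in its place.

```bash
python3 -c "
from cell import r
print(r.job_done())"
```

```text
the job is handed in; nothing more can be done
None
```

The job is handed in: the last picture shows the key seated over the bar, the lid slid back about 131 mm to its stop, and the block lying in the smaller bowl with the gripper clear at 28 s of 67; the judge returned no verdict.

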